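# Load the sample racks into the analyser's rack loader

## Task

Push the row of four touching sample racks in the loading lane along its guide rails, together as one row and gently, until the whole row stands fully up against the end stop; then press the large start key on the loader's head. Only push: do not lift, tip or pull the racks apart, and leave the small stop key, the two finished racks in the other lane and everything else on the bench alone.

Things in the scene. Friction and masses are not known exactly. Their poses are not given: they have to be found in the camera images.
- loader: white bench-top rack loader, fixed. Origin on the bench under the loading lane's centre line; z up, +y along the lanes towards the end stop, +x towards the unloading lane. Lane floors at z = 30 mm, polished steel, 116 mm wide between guide rails 14 mm high, from the open end at y = -280 mm to the stop at y = 150 mm: loading lane on x = 0 (nearer the robot), unloading lane on x = 124 mm
- lane_stop (a point): foot of the end stop: point on the loading lane's centre line, at lane floor height, in the face of the steel stop plate (34 mm high); axes as the loader's. Behind the plate is the loader's head, a white box 150 mm deep along the lane, as wide as both lanes, flat top 105 mm above the bench (75 mm above the lane floor)
- rack_1: one of the four sample racks standing face to face across the loading lane, in any order: grey plastic block 112 mm long (its x, across the lane), 24 mm thick (its y, along the lane), 38 mm high, white-capped cups up to 50 mm above its foot; about 0.11 kg; slides easily (whole row 1 to 2 N) if pushed near its middle; skews and binds if pushed well off it. Origin at the centre of its underside, z up
- rack_2: one of the four sample racks standing face to face across the loading lane, in any order: grey plastic block 112 mm long (its x, across the lane), 24 mm thick (its y, along the lane), 38 mm high, white-capped cups up to 50 mm above its foot; about 0.11 kg; slides easily (whole row 1 to 2 N) if pushed near its middle; skews and binds if pushed well off it. Origin at the centre of its underside, z up
- rack_3: one of the four sample racks standing face to face across the loading lane, in any order: grey plastic block 112 mm long (its x, across the lane), 24 mm thick (its y, along the lane), 38 mm high, white-capped cups up to 50 mm above its foot; about 0.11 kg; slides easily (whole row 1 to 2 N) if pushed near its middle; skews and binds if pushed well off it. Origin at the centre of its underside, z up
- rack_4: one of the four sample racks standing face to face across the loading lane, in any order: grey plastic block 112 mm long (its x, across the lane), 24 mm thick (its y, along the lane), 38 mm high, white-capped cups up to 50 mm above its foot; about 0.11 kg; slides easily (whole row 1 to 2 N) if pushed near its middle; skews and binds if pushed well off it. Origin at the centre of its underside, z up
- done_1: finished sample rack of the same kind and size standing in the unloading lane; stays where it is. Origin at the centre of its underside
- done_2: second finished rack in the unloading lane, as done_1
- start_key (a joint): travel of the start key: 0 released, 0.006 m fully down; springs back; about 5 N to push it fully down
- start_key_top (a point): centre of the top of the large round white start key (30 mm across, in a black bezel 46 mm across) on top of the loader's head, the key nearer the robot; the key top stands 6 mm above the bezel and is pressed straight down
- stop_key (a joint): travel of the stop key: 0 released, 0.006 m fully down; not to be pressed
- stop_key_top (a point): centre of the top of the small round white stop key (18 mm across, bezel 34 mm), 70 mm beside the start key along the loader's +x
- jar: small screw jar, 56 mm wide, 75 mm tall, on the bench; bystander, origin at the centre of its underside
- reagent: amber reagent bottle, 62 mm wide, 130 mm tall, on the bench; bystander, origin at the centre of its underside
- pipette: hand pipette lying on the bench, about 260 mm long and 30 mm high; bystander, origin at the centre of its underside
- cap_tray: small white two-part tray, 100 x 75 x 28 mm, on the bench; bystander, origin at the centre of its underside
- tube_stand: aluminium stand with capped tubes, 200 x 62 mm, 91 mm tall, on the bench; bystander, origin at the centre of its underside
- marker: marker pen, 130 mm long, 15 mm high, lying on top of the loader's head at its far side; bystander, origin at the centre of its underside
Things that resemble listed ones, but are neither listed nor needed, are in the scene too. Leave any purple look-alike of the rack_1 alone.

How it is judged:
By the outcome, as a careful person would: the job done as asked, in the order asked, and still so for the second after the job is handed in, with the robot touching nothing.
It also fails if it takes over 51 s, if anything falls off the work surface, if the arm or the gripper's body presses on something with over 40 N, if the wrist force passes 120 N, or if a joint passes its speed limit or range.

## Robot

A 6-joint arm with a two-finger parallel gripper is mounted at the origin on the work surface. World frame = base frame: x ahead of the robot, y to its left, z up, the work surface at z = 0. Lengths are in mm, angles in rad, forces in N, time in s.
With the tool pointing down it reaches from about 400 to 925 mm from the base axis. Payload 12.5 kg.
Tool frame: the origin (TCP) lies at the very end of the fingers, on their centre line; the grasp point (between the pads) lies 19 mm behind it; z points along the fingers, y is the line along which they close (so a half turn about z gives the same grasp; the last joint's range is limited). The gripper opens to 95 mm and grips with 3 to 60 N. Pads are 20 mm wide; open, the fingers measure 119 mm over their backs; the gripper's body (75 mm by 180 mm) begins 59 mm behind the grasp point.
Start: joints at [1.058, 0.491, 1.559, -0, 1.092, -0.106], TCP at [247.281, 574.02, 214.661] pointing down, gripper open.
Joint ranges: [-3.1, 3.1], [-0.84, 2.19], [0.05, 2.79], [-1.13, 4.28], [0.06, 2.93], [-2.69, 2.69]. Speed limits (rad/s): [2.22, 2.22, 2.79, 3.14, 3.14, 3.14].

## Interface

Orientations are given as [roll, pitch, yaw] about the fixed x, y, z axes, in that order (R = Rz(yaw) Ry(pitch) Rx(roll)).
In Python, from cell import state, imaging, env, spot_in, mark_of gives the robot as it stands. The module is installed in compiled form; this text tells all that it offers.
- The arm moves only by the tool step_arm, never from a script. Its argument "increments" is a list of rows, each an object with "slide": the shift along the tool's x, y, z in m, a list of three; "roll": the turn about the tool's z in rad. A call has 1 to 5 rows; each row is the pose to reach, as a shift and turn from the pose commanded when the call began, along the tool's axes at that moment; what a row does not reach only later rows make up. A row lasts 1/8 s, in which the tool goes at most 62.5 mm and 10.7 degrees, less where a joint would pass 70% of its speed; a pose out of reach is approached as far as the arm can. A call with a gripper value outside its range is refused whole. "fingers" is the opening, from 0 (shut) to 1 (fully open), set as the call begins (left out, the last holds). The fingers move at their own pace and stop on an object; the grip force is fixed at half the most. Time passes only in rows, so rows that repeat a pose let the fingers close. It gives the time, the measured TCP pose, the force, the opening and the grip force at its end, in the units of the state.
- state(): the state, without advancing time (a new reading comes with each control period).
- imaging.read_camera(name): name is "side" or "top"; returns a dict with "color" (384x512x3 uint8, red, green, blue), "z_map" (384x512 float32, mm along the optical axis (not along the pixel's ray), 0 where there is no reading), "intrinsics" (3x3 intrinsics, pixels), "distortion" ([k1, k2, p1, p2, k3] as OpenCV has them; the pictures are not rectified), "camera_from_world" (4x4, takes a point from world to camera coordinates). Camera axes: x right, y up, looking along -z (the intrinsics and any distortion apply to the point x, -y, -z); pixel columns grow to the right and rows downward; lengths in mm; the calibration is good to about 2 mm. A picture is of the moment at which its call begins.
- env.job_done(): hands the job in; it is judged then, once.
Trained networks look in the newest picture that a camera, given by its name, has taken for a name from the list of things; names that differ only in an ending like _2 or _b are one class to them, and where a whole thing is asked for, a point or a joint stands for the part that bears it (a point fixed in the world has none). Each returns a list of dicts, best first, with "confidence" (0 to 1); they miss things now and then, are a little off and sometimes report something else, mostly with a low value. They report only what shows in the picture. A call takes as long as a camera call. They do not tell look-alikes from the thing itself.
- spot_in(camera, target): "bbox" ([left, top, right, bottom] in pixels, round what is visible of it).
- mark_of(camera, target): "uv" ([column, row] in pixels: a listed point, or the origin of a listed thing).
The state is a dict: "t": time; "joints": joint angles; "qvel": joint speeds; "tau": joint torques, N m; "eef_pos": TCP position; "tcp_rot": TCP orientation; "ft_force": force on the tool from outside, world axes, zero at the start; "moment": the same for the moment, N m; "opening": opening from 0.0 (shut) to 1.0 (fully open); "grip_force": force on a finger pad.
Only numpy, scipy, OpenCV 4.12 (cv2) and the standard library are available. Lean on these libraries where they do the work, as an engineer would, in place of code of your own. Each camera call takes 0.05 s, during which the arm holds its last target. There are 200 camera calls.

## Working session

There is one attempt and no reset: what is moved stays moved. The work goes in short steps, Python scripts to look and compute and a tool call to move; the robot and the scene stay as the last step left them, time stands still between calls to the robot, and variables do not carry over. Pictures are saved under pics/ and viewed, at most 10 in all, crops included, and the job is handed in when it is done.

Besides the shell and the picture viewer there is one more tool, called after ">>>" by a JSON object that holds its "method" and its "body". step_arm: Moves the arm, as the interface text tells. Its arguments: {"type":"object","properties":{"increments":{"type":"array"},"fingers":{"type":"number"}},"required":["increments"]}

```bash
mkdir -p pics
cat > h.py <<'E'
import numpy as np,cv2
from cell import state,imaging,env,spot_in,mark_of
def ray(c,uv):
    K=np.array(c["intrinsics"],float);D=np.array(c["distortion"],float);T=np.array(c["camera_from_world"],float)
    p=cv2.undistortPoints(np.array([[uv]],float),K,D)[0,0]
    d=T[:3,:3].T@np.array([p[0],-p[1],-1]);o=-T[:3,:3].T@T[:3,3]
    return o,d
def depthpt(c,uv):
    o,d=ray(c,uv);z=c["z_map"][int(round(uv[1])),int(round(uv[0]))];return o+d*z
def atz(c,uv,z):
    o,d=ray(c,uv);return o+d*(z-o[2])/d[2]
def tri(r):
    A=sum(np.eye(3)-np.outer(d,d)/(d@d) for o,d in r);b=sum((np.eye(3)-np.outer(d,d)/(d@d))@o for o,d in r);return np.linalg.solve(A,b)
E
python3 - <<'E'
from h import *
np.set_printoptions(precision=1,suppress=True)
s=state();print(s["t"],s["eef_pos"],s["tcp_rot"],s["ft_force"],s["opening"])
for n in("top","side"):
    c=imaging.read_camera(n);cv2.imwrite(f"pics/{n}0.png",cv2.resize(c["color"][:,:,::-1],(800,600)));print(n,ray(c,(256,192)))
    for t in["start_key_top","stop_key_top","lane_stop","rack_1","done_1","loader"]:
        for m in mark_of(n,t)[:5]:
            print(t,round(m["confidence"],2),np.array(m["uv"]),depthpt(c,m["uv"]))
print(state()["t"])
E
```

```text
0.0 [247.2 573.8 214.1] [-3.1 -0.   2.7] [-0.2  0.5  0.1] 1.0040715089511965
top (array([ 452.7,  -21.2, 1269.4]), array([ 0.1,  0. , -1. ]))
start_key_top 0.52 [185.7 196.7] [524.2 199.3 122.9]
stop_key_top 0.37 [182.8 171.5] [599.5 208.  128.5]
lane_stop 0.77 [216.3 188.6] [553.6 114.8  60.2]
rack_1 0.83 [259.3 178.4] [589.5 -21.2  26.8]
rack_1 0.78 [389.7 225.2] [ 438.3 -435.5   32.1]
rack_1 0.7 [278.4 174.2] [596.9 -80.8  78.2]
rack_1 0.55 [284.3 175.7] [ 593.7 -100.    64.9]
done_1 0.85 [313.4 137.4] [ 712.6 -190.9   78.2]
loader 0.56 [259.7 179.9] [584.4 -22.5  28.8]
side (array([-187.4, -865.9, 1119.5]), array([ 0.5,  0.6, -0.7]))
start_key_top 0.38 [232.1 154.4] [534.7 196.5 124.6]
lane_stop 0.71 [251.6 179.6] [568.3 122.   34.6]
rack_1 0.79 [331.3 299.8] [ 436.6 -435.9   19.1]
rack_1 0.73 [292.4 208.8] [ 556.4 -120.    77.2]
rack_1 0.72 [281.6 202.7] [550.3 -71.1  72.1]
rack_1 0.68 [300.2 210.6] [ 602.2 -113.3   35.1]
rack_1 0.5 [286.7 203.8] [556.1 -90.7  78.4]
done_1 0.69 [300.9 184.5] [692.5 -17.1  40.4]
done_1 0.68 [346.  207.4] [ 726.4 -212.8   53.2]
done_1 0.22 [294.8 207.1] [ 572.8 -114.3   71. ]
loader 0.76 [282.4 209.2] [538.6 -89.8  62.3]
0.7
```

View pics/top0.png

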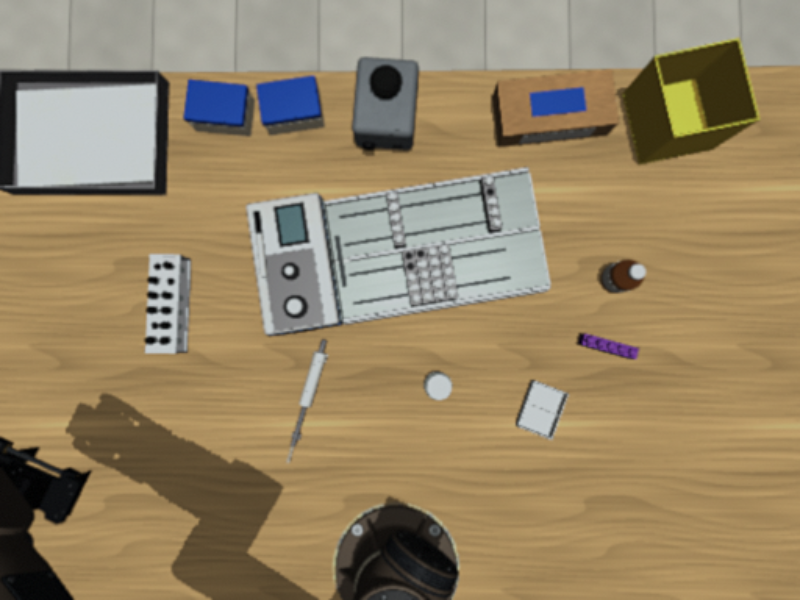

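View pics/side0.png

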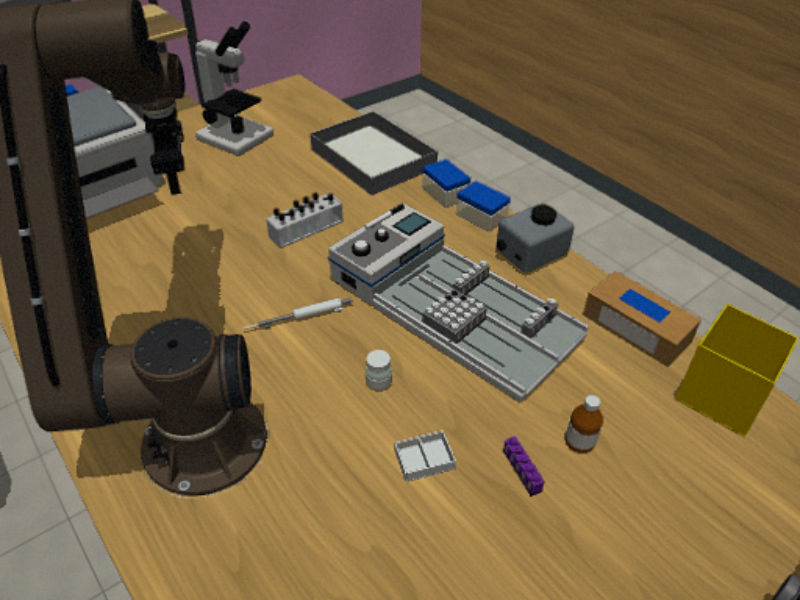

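The top view shows the loader tilted about 9°. The loading-lane row is at (405–455, 245–305), the stop plate at about (338, 260), the start key at (295, 306) and the stop key at (290, 270). The side view agrees. Next I'll measure the loader from the depth maps.

Run:
```python
from h import *
np.set_printoptions(precision=1,suppress=True)
c=imaging.read_camera("top");s=imaging.read_camera("side")
im=c["color"][110:220,150:360];cv2.imwrite("pics/crop.png",cv2.resize(im[:,:,::-1],(800,419),interpolation=cv2.INTER_CUBIC))
im=s["color"][125:260,200:385];cv2.imwrite("pics/crops.png",cv2.resize(im[:,:,::-1],(800,584),interpolation=cv2.INTER_CUBIC))
def cloud(c):
    K=np.array(c["intrinsics"],float);D=np.array(c["distortion"],float);T=np.array(c["camera_from_world"],float)
    v,u=np.mgrid[:384,:512];uv=np.stack([u,v],-1).reshape(-1,1,2).astype(float)
    p=cv2.undistortPoints(uv,K,D)[:,0];z=c["z_map"].reshape(-1)
    P=np.c_[p[:,0]*z,-p[:,1]*z,-z]-T[:3,3];P=P@T[:3,:3];return P[z>0]
for n,cc in(("top",c),("side",s)):
    P=cloud(cc);np.save(n+".npy",P)
    R=P[(P[:,0]>420)&(P[:,0]<820)&(P[:,1]>-400)&(P[:,1]<330)]
    h=R[(R[:,2]>90)&(R[:,2]<112)&(R[:,1]>80)]
    print(n,"head",len(h),np.median(h[:,2]),cv2.minAreaRect(h[:,:2].astype(np.float32)))
    l=R[(R[:,2]>15)&(R[:,2]<250)]; print(cv2.minAreaRect(l[:,:2].astype(np.float32)))
    f=R[(R[:,2]>22)&(R[:,2]<38)];print("floor",np.median(f[:,2]))
```

```text
top head 3629 104.46823726110489 ((613.1162719726562, 201.67295837402344), (263.1962585449219, 149.46426391601562), 9.255568504333496)
((592.0919189453125, -52.384368896484375), (383.06109619140625, 644.85986328125), 8.795296669006348)
floor 29.320101104441992
side head 1587 103.85244807818475 ((609.3948974609375, 201.7183837890625), (272.1578674316406, 153.48533630371094), 7.814886093139648)
((592.1182250976562, -50.9443359375), (385.8379821777344, 649.0830688476562), 8.54872989654541)
floor 28.968317255497183
```

View pics/crop.png

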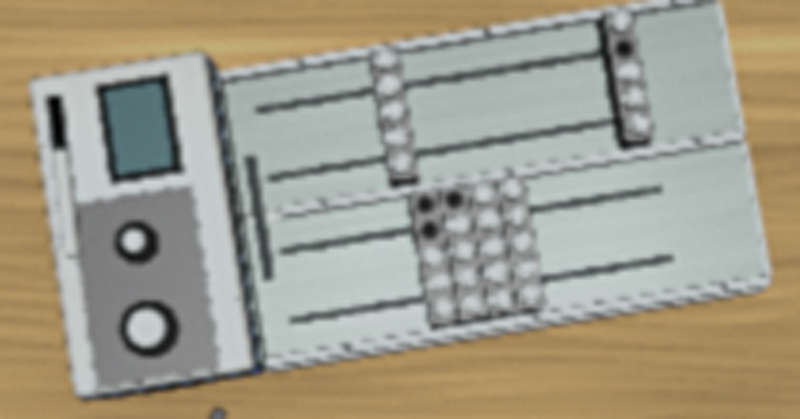

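View pics/crops.png

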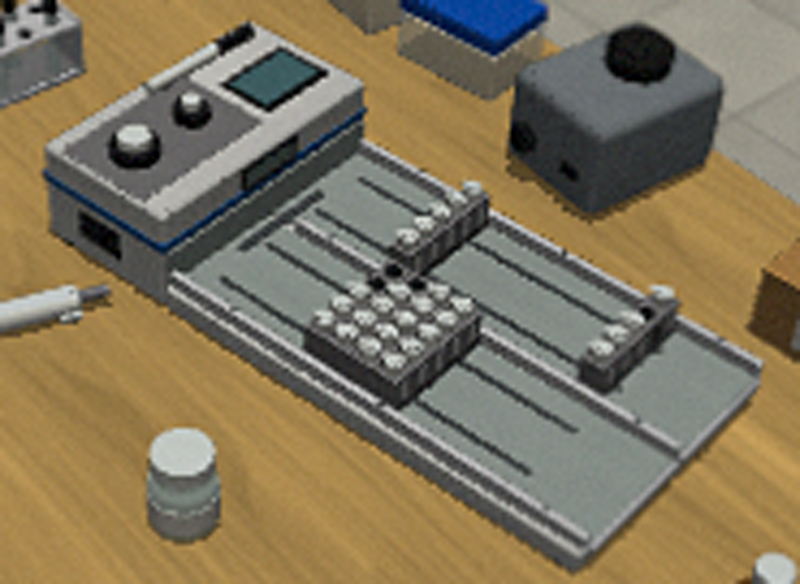

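The crops show the four racks' cap tops at crop x 415–545, y 180–325, and the start and stop keys at (150, 329) and (133, 239). In the side crop the keys are at (134, 138) and (191, 104). Next I'll fit the loader frame and the row.

Run:
```python
from h import *
np.set_printoptions(precision=1,suppress=True)
c=imaging.read_camera("top");s=imaging.read_camera("side")
ct=lambda x,y:(150+x*210/800-.37,110+y*110/419-.37)
cs=lambda x,y:(200+x*185/800-.38,125+y*135/584-.38)
K1=tri([ray(c,ct(150,329)),ray(s,cs(134,138))]);K2=tri([ray(c,ct(134,239)),ray(s,cs(192,103))])
print("keys",K1,K2,"zonly",atz(c,ct(150,329),K1[2]),np.degrees(np.arctan2(*(K2-K1)[[1,0]])))
for a,b,z in(((283,250),(660,190),30),((291,321),(672,259),30),((257,110),(605,55),30),((270,178),(620,121),30),((268,362),(768,283),44)):
    A=atz(c,ct(*a),z);B=atz(c,ct(*b),z);d=A-B;print(A,B,"yaw",np.degrees(np.arctan2(-d[0],d[1])))
th=np.radians(9.0);X=np.array([np.cos(th),np.sin(th)]);Y=np.array([-np.sin(th),np.cos(th)])
for n in("top","side"):
    P=np.load(n+".npy");q=np.c_[P[:,:2]@X,P[:,:2]@Y,P[:,2]]
    k=K1[:2]@X,K1[:2]@Y
    print(n,"key XY",np.array(k))
    # profile along Y in the loading lane band
    b=q[(abs(q[:,0]-k[0]-0)<45)]
    for y in range(-370,240,6):
        w=b[(b[:,1]>=y)&(b[:,1]<y+6)]
        if len(w)and n=="top":print(y,np.percentile(w[:,2],[10,50,90]),end=";")
    r=q[(q[:,2]>62)&(q[:,2]<90)&(abs(q[:,0]-k[0])<100)&(q[:,1]<k[1]-120)]
    print()
    r=r[(r[:,0]<k[0]+90)]
    print("row",len(r),np.percentile(r,[0,1,50,99,100],axis=0))
    # x profile behind the row
    b=q[(q[:,1]>k[1]-470)&(q[:,1]<k[1]-400)]
    b=q[abs(q[:,1]-(-210))<30]
    for x in range(int(k[0])-90,int(k[0])+220,5):
        w=b[(b[:,0]>=x)&(b[:,0]<x+5)]
        if len(w):print(x,np.round(np.median(w[:,2])),end=";")
    print()
```

```text
keys [525.1 190.3 123.1] [597.1 204.6 118.7] zonly [526.2 189.4 123.1] 11.237154732127184
[599.6  93.7  30. ] [ 650.3 -227.5   30. ] yaw 8.968169686616276
[538.9  86.6  30. ] [ 591.2 -236.9   30. ] yaw 9.186588801133025
[720.7 116.8  30. ] [ 767.4 -182.1   30. ] yaw 8.87480584133655
[661.7 105.2  30. ] [ 710.  -194.3   30. ] yaw 9.161817780544194
[503.5 104.5  44. ] [ 569.2 -314.    44. ] yaw 8.93229924942884
top key XY [548.4 105.8]
-370 [24.6 29.1 32.6];-364 [25.5 29.3 40.3];-358 [24.  29.1 35.2];-352 [25.4 29.4 35.2];-346 [23.8 28.7 40.2];-340 [23.8 28.9 35.2];-334 [24.3 30.2 33.2];-328 [25.6 29.1 35. ];-322 [26.2 29.4 34.8];-316 [25.5 29.3 33.5];-310 [24.6 29.4 36.9];-304 [26.1 28.9 39.1];-298 [25.8 29.9 34.1];-292 [25.3 29.4 32.6];-286 [26.2 29.6 39.6];-280 [24.6 30.2 34.6];-274 [25.5 29.5 33.1];-268 [24.3 29.5 40.1];-262 [25.3 29.8 34.3];-256 [25.6 28.9 33.4];-250 [26.6 29.1 39.3];-244 [24.6 28.3 33.1];-238 [25.8 30.3 34. ];-232 [24.  28.  33.5];-226 [25.2 30.1 37.8];-220 [25.8 29.5 33.1];-214 [28.4 64.4 70.6];-208 [31.2 69.7 79.4];-202 [29.2 72.7 80.2];-196 [34.1 68.2 80.1];-1
[... 2275 characters left out ...]
key XY [548.4 105.8]

row 835 [[ 449.4 -979.4   62.1]
 [ 480.5 -575.9   62.6]
 [ 549.4 -178.8   72.5]
 [ 627.3 -115.1   89.2]
 [ 636.5 -112.5   89.9]]
458 -1.0;463 -1.0;468 -1.0;473 -1.0;478 -0.0;483 -2.0;488 -2.0;493 -1.0;498 -0.0;503 16.0;508 32.0;513 43.0;518 52.0;523 67.0;528 65.0;533 32.0;538 32.0;543 58.0;548 58.0;553 53.0;558 31.0;563 40.0;568 61.0;573 45.0;578 42.0;583 39.0;588 63.0;593 66.0;598 33.0;603 46.0;608 48.0;613 60.0;618 44.0;623 43.0;628 33.0;633 36.0;638 42.0;648 32.0;653 29.0;658 29.0;663 29.0;668 28.0;673 31.0;678 29.0;683 28.0;688 29.0;693 28.0;698 28.0;703 27.0;708 28.0;713 30.0;718 29.0;723 30.0;728 29.0;733 29.0;738 28.0;743 30.0;748 29.0;753 38.0;758 35.0;763 39.0;
```

```bash
cat >> h.py <<'E'
from scipy.spatial.transform import Rotation as Ro
th=np.radians(9.0);X=np.array([np.cos(th),np.sin(th),0]);Y=np.array([-np.sin(th),np.cos(th),0])
def go(Xq,Yq,z,yaw=np.radians(99)):
    s=state();R=Ro.from_euler("xyz",s["tcp_rot"]);p=np.array(s["eef_pos"])
    t=Xq*X+Yq*Y+np.array([0,0,z]);r=R.as_matrix().T@(t-p)/1000
    y=s["tcp_rot"][2];roll=-((yaw-y+np.pi)%(2*np.pi)-np.pi)
    print("t",s["t"],"pos",p.round(1),"loader XYz",(p@X).round(1),(p@Y).round(1),"rpy",np.round(s["tcp_rot"],4),"slide",r.round(4),"roll",round(roll,4),"F",np.round(s["ft_force"],2),"j",np.round(s["joints"],2))
E
python3 -c "from h import *;go(576,-260,214)"
```

```text
t 0.9 pos [247.3 574.  214.7] loader XYz 334.0 528.3 rpy [ 3.1415 -0.      2.7348] slide [-6.258e-01 -5.369e-01  6.000e-04] roll 1.0069 F [0.02 0.4  0.38] j [ 1.06  0.49  1.56  0.    1.09 -0.11]
```

>>> {"method": "step_arm", "body": {"increments": [{"slide": [-0.044, -0.0376, 0], "roll": 0.07}, {"slide": [-0.088, -0.0752, 0], "roll": 0.14}, {"slide": [-0.132, -0.1128, 0], "roll": 0.21}, {"slide": [-0.176, -0.1504, 0], "roll": 0.28}, {"slide": [-0.22, -0.188, 0], "roll": 0.35}], "fingers": 0.4}}

```text
t: 1.52
eef_pos: [375.6, 312.7, 214.9]
tcp_rot: [3.141, 0.0, 2.383]
ft_force: [1.4, -0.6, 0.4]
opening: 0.533
grip_force: 0.0
```

```bash
python3 -c "from h import *;go(576,-260,214)"
```

```text
t 1.525 pos [375.6 312.7 214.9] loader XYz 419.8 250.1 rpy [3.1409e+00 2.0000e-04 2.3827e+00] slide [-0.4997 -0.1868  0.0008] roll 0.6548 F [ 1.41 -0.63  0.36] j [ 0.56  0.3   1.88  0.    0.96 -0.25]
```

>>> {"method": "step_arm", "body": {"increments": [{"slide": [-0.055, -0.0206, 0], "roll": 0.072}, {"slide": [-0.11, -0.0412, 0], "roll": 0.144}, {"slide": [-0.165, -0.0618, 0], "roll": 0.216}, {"slide": [-0.22, -0.0824, 0], "roll": 0.288}, {"slide": [-0.275, -0.103, 0], "roll": 0.36}]}}

```text
t: 2.15
eef_pos: [504.9, 48.7, 214.9]
tcp_rot: [3.141, 0.0, 2.022]
ft_force: [0.4, 0.6, -0.7]
opening: 0.402
grip_force: 0.0
```

```bash
python3 -c "from h import *;go(576,-260,214)"
```

```text
t 2.15 pos [504.9  48.7 214.9] loader XYz 506.3 -30.9 rpy [3.1409e+00 2.0000e-04 2.0223e+00] slide [-0.2395  0.0003  0.001 ] roll 0.2944 F [ 0.36  0.64 -0.74] j [-0.03  0.32  1.84  0.    0.97 -0.49]
```

>>> {"method": "step_arm", "body": {"increments": [{"slide": [-0.05, 0, 0], "roll": 0.06}, {"slide": [-0.1, 0, 0], "roll": 0.12}, {"slide": [-0.15, 0, 0], "roll": 0.18}, {"slide": [-0.2, 0, 0], "roll": 0.24}, {"slide": [-0.24, 0, 0], "roll": 0.294}]}}

```text
t: 2.78
eef_pos: [610.0, -167.0, 214.5]
tcp_rot: [3.141, 0.0, 1.728]
ft_force: [-0.9, 0.5, -0.5]
opening: 0.401
grip_force: 0.0
```

Run:
```python
from h import *
go(576,-250,40)
c=imaging.read_camera("top");s=imaging.read_camera("side")
im=np.hstack([c["color"][110:220,150:360]])
a=cv2.resize(im[:,:,::-1],(640,335));b=cv2.resize(s["color"][125:260,200:385][:,:,::-1],(360,262))
cv2.imwrite("pics/pre.png",cv2.resize(np.vstack([a[:300],np.hstack([b,np.zeros((262,280,3),np.uint8)])]),(640,562)))
```

```text
t 2.775 pos [ 610.  -167.   214.5] loader XYz 576.4 -260.4 rpy [3.1414 0.     1.7281] slide [ 0.0104 -0.0004  0.1745] roll 0.0003 F [-0.91  0.51 -0.54] j [-0.37  0.5   1.54  0.    1.1  -0.53]
```

View pics/pre.png

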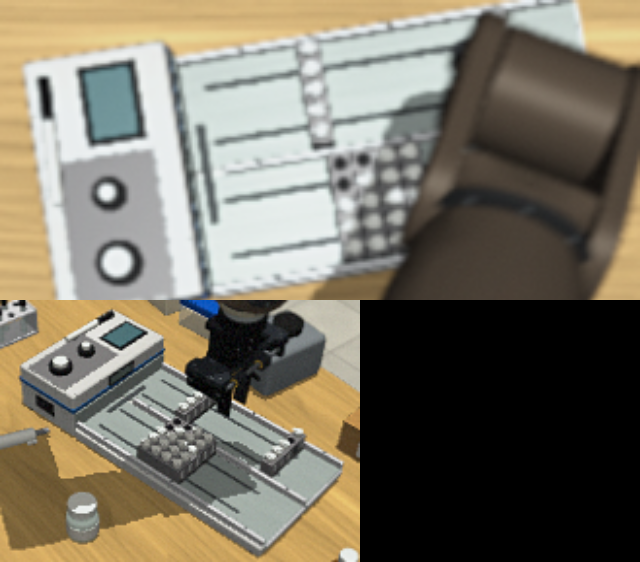

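The gripper (side inset about (220, 380)) stands behind the row at (175, 440), fingers across the lane. The row is undisturbed, so I'll descend.

>>> {"method": "step_arm", "body": {"increments": [{"slide": [0, 0, 0.05]}, {"slide": [0, 0, 0.1]}, {"slide": [0, 0, 0.14]}, {"slide": [0, 0, 0.165]}, {"slide": [0, 0, 0.173]}]}}

```text
invalid input at $.increments[0]: expected keys slide, roll
```

>>> {"method": "step_arm", "body": {"increments": [{"slide": [0.01, 0, 0]}, {"slide": [0.018, 0, 0]}, {"slide": [0.024, 0, 0]}, {"slide": [0.028, 0, 0]}, {"slide": [0.032, 0, 0]}]}}

```text
invalid input at $.increments[0]: expected keys slide, roll
```

```bash
python3 -c "from h import *;go(576,-81,40)"
```

```text
t 2.875 pos [ 610.4 -168.4  214. ] loader XYz 576.6 -261.8 rpy [3.1413e+00 6.0000e-04 1.7267e+00] slide [ 0.1809 -0.0008  0.1739] roll -0.0012 F [-0.45 -0.38 -0.88] j [-0.37  0.5   1.54 -0.    1.1  -0.53]
```

>>> {"method": "step_arm", "body": {"increments": [{"slide": [0, 0, 0.05], "roll": 0}, {"slide": [0, 0, 0.1], "roll": 0}, {"slide": [0, 0, 0.14], "roll": 0}, {"slide": [0, 0, 0.165], "roll": 0}, {"slide": [0, 0, 0.173], "roll": 0}]}}

```text
t: 3.5
eef_pos: [608.7, -164.3, 40.3]
tcp_rot: [-3.14, -0.001, 1.732]
ft_force: [0.5, -0.2, 0.3]
opening: 0.399
grip_force: 0.0
```

>>> {"method": "step_arm", "body": {"increments": [{"slide": [0.01, 0, 0], "roll": 0}, {"slide": [0.018, 0, 0], "roll": 0}, {"slide": [0.024, 0, 0], "roll": 0}, {"slide": [0.028, 0, 0], "roll": 0}, {"slide": [0.032, 0, 0], "roll": 0}]}}

```text
t: 4.12
eef_pos: [604.4, -133.2, 41.9]
tcp_rot: [3.141, 0.0, 1.731]
ft_force: [-0.4, 0.9, -0.0]
opening: 0.395
grip_force: 0.0
```

```bash
python3 -c "from h import *;go(576,-81,40)"
```

```text
t 4.125 pos [ 604.4 -133.2   41.9] loader XYz 576.1 -226.1 rpy [3.1412e+00 1.0000e-04 1.7309e+00] slide [0.1451 0.0003 0.0019] roll 0.003 F [-0.37  0.93 -0.05] j [-0.32  0.69  1.72  0.    0.73 -0.48]
```

>>> {"method": "step_arm", "body": {"increments": [{"slide": [0.003, 0, 0], "roll": 0}, {"slide": [0.006, 0, 0], "roll": 0}, {"slide": [0.009, 0, 0], "roll": 0}, {"slide": [0.012, 0, 0], "roll": 0}, {"slide": [0.015, 0, 0], "roll": 0}]}}

```text
t: 4.75
eef_pos: [602.0, -118.6, 41.6]
tcp_rot: [3.141, 0.0, 1.731]
ft_force: [0.9, -2.3, 0.7]
opening: 0.398
grip_force: 0.8
```

>>> {"method": "step_arm", "body": {"increments": [{"slide": [0.004, 0, 0], "roll": 0}, {"slide": [0.008, 0, 0], "roll": 0}, {"slide": [0.012, 0, 0], "roll": 0}, {"slide": [0.016, 0, 0], "roll": 0}, {"slide": [0.02, 0, 0], "roll": 0}]}}

```text
t: 5.38
eef_pos: [598.7, -98.6, 41.6]
tcp_rot: [3.142, -0.0, 1.731]
ft_force: [0.4, -1.9, 0.8]
opening: 0.399
grip_force: 0.8
```

>>> {"method": "step_arm", "body": {"increments": [{"slide": [0.004, 0, 0], "roll": 0}, {"slide": [0.008, 0, 0], "roll": 0}, {"slide": [0.012, 0, 0], "roll": 0}, {"slide": [0.016, 0, 0], "roll": 0}, {"slide": [0.02, 0, 0], "roll": 0}]}}

```text
t: 6.0
eef_pos: [595.5, -78.9, 41.6]
tcp_rot: [3.142, -0.0, 1.731]
ft_force: [0.1, -1.3, -0.6]
opening: 0.398
grip_force: 0.8
```

Run:
```python
from h import *
go(576,-81,41)
s=imaging.read_camera("side")
cv2.imwrite("pics/p1.png",cv2.resize(s["color"][125:260,200:385][:,:,::-1],(740,540),interpolation=cv2.INTER_CUBIC))
```

```text
t 6.0 pos [595.5 -78.9  41.6] loader XYz 575.9 -171.1 rpy [ 3.1415e+00 -1.0000e-04  1.7308e+00] slide [0.0901 0.0004 0.0006] roll 0.003 F [ 0.13 -1.3  -0.62] j [-0.24  0.67  1.77  0.    0.7  -0.4 ]
```

View pics/p1.png

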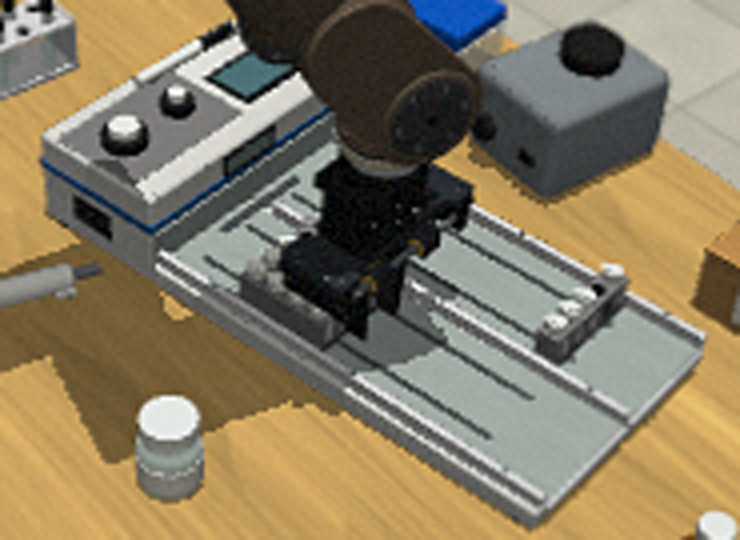

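The row is sliding square and closed up (245–345, 265–345) ahead of the fingers, under about 2 N.

>>> {"method": "step_arm", "body": {"increments": [{"slide": [0.004, 0, 0], "roll": 0}, {"slide": [0.008, 0, 0], "roll": 0}, {"slide": [0.012, 0, 0], "roll": 0}, {"slide": [0.016, 0, 0], "roll": 0}, {"slide": [0.02, 0, 0], "roll": 0}]}}

```text
t: 6.68
eef_pos: [592.3, -59.1, 41.6]
tcp_rot: [3.142, -0.0, 1.731]
ft_force: [0.2, -1.3, 0.5]
opening: 0.401
grip_force: 0.8
```

>>> {"method": "step_arm", "body": {"increments": [{"slide": [0.004, 0, 0], "roll": 0}, {"slide": [0.008, 0, 0], "roll": 0}, {"slide": [0.012, 0, 0], "roll": 0}, {"slide": [0.016, 0, 0], "roll": 0}, {"slide": [0.02, 0, 0], "roll": 0}]}}

```text
t: 7.3
eef_pos: [589.2, -39.4, 41.6]
tcp_rot: [3.142, -0.0, 1.731]
ft_force: [-0.0, -1.8, -0.2]
opening: 0.404
grip_force: 0.8
```

>>> {"method": "step_arm", "body": {"increments": [{"slide": [0.004, 0, 0], "roll": 0}, {"slide": [0.008, 0, 0], "roll": 0}, {"slide": [0.012, 0, 0], "roll": 0}, {"slide": [0.016, 0, 0], "roll": 0}, {"slide": [0.02, 0, 0], "roll": 0}]}}

```text
t: 7.92
eef_pos: [586.0, -19.6, 41.6]
tcp_rot: [3.142, -0.0, 1.731]
ft_force: [-0.4, -1.4, -0.0]
opening: 0.398
grip_force: 0.7
```

>>> {"method": "step_arm", "body": {"increments": [{"slide": [0.003, 0, 0], "roll": 0}, {"slide": [0.006, 0, 0], "roll": 0}, {"slide": [0.009, 0, 0], "roll": 0}, {"slide": [0.012, 0, 0], "roll": 0}, {"slide": [0.015, 0, 0], "roll": 0}]}}

```text
t: 8.55
eef_pos: [583.6, -5.0, 41.6]
tcp_rot: [3.142, -0.0, 1.731]
ft_force: [0.7, -1.0, -0.9]
opening: 0.402
grip_force: 0.7
```

```bash
python3 -c "from h import *;go(576,-81,41)"
```

```text
t 8.55 pos [583.6  -5.   41.6] loader XYz 575.6 -96.2 rpy [ 3.1415e+00 -1.0000e-04  1.7307e+00] slide [0.0152 0.0004 0.0006] roll 0.0029 F [ 0.73 -1.05 -0.92] j [-0.12  0.66  1.81  0.    0.67 -0.28]
```

Now 1.5 mm per row, watching the force.

>>> {"method": "step_arm", "body": {"increments": [{"slide": [0.0015, 0, 0], "roll": 0}, {"slide": [0.003, 0, 0], "roll": 0}, {"slide": [0.0045, 0, 0], "roll": 0}, {"slide": [0.006, 0, 0], "roll": 0}, {"slide": [0.0075, 0, 0], "roll": 0}]}}

```text
t: 9.18
eef_pos: [582.4, 2.4, 41.6]
tcp_rot: [3.141, -0.0, 1.731]
ft_force: [0.5, -2.2, 0.2]
opening: 0.402
grip_force: 0.7
```

>>> {"method": "step_arm", "body": {"increments": [{"slide": [0.001, 0, 0], "roll": 0}, {"slide": [0.002, 0, 0], "roll": 0}, {"slide": [0.003, 0, 0], "roll": 0}]}}

```text
t: 9.55
eef_pos: [581.9, 5.3, 41.6]
tcp_rot: [3.142, -0.0, 1.731]
ft_force: [0.7, -1.4, -0.6]
opening: 0.4
grip_force: 0.7
```

>>> {"method": "step_arm", "body": {"increments": [{"slide": [0.001, 0, 0], "roll": 0}, {"slide": [0.002, 0, 0], "roll": 0}]}}

```text
t: 9.8
eef_pos: [581.6, 7.3, 41.6]
tcp_rot: [3.142, -0.0, 1.731]
ft_force: [0.4, -0.8, -0.5]
opening: 0.401
grip_force: 0.7
```

>>> {"method": "step_arm", "body": {"increments": [{"slide": [0.001, 0, 0], "roll": 0}, {"slide": [0.002, 0, 0], "roll": 0}]}}

```text
t: 10.05
eef_pos: [581.3, 9.3, 41.6]
tcp_rot: [3.142, -0.0, 1.731]
ft_force: [-0.2, -2.0, 0.2]
opening: 0.4
grip_force: 0.7
```

>>> {"method": "step_arm", "body": {"increments": [{"slide": [0.001, 0, 0], "roll": 0}, {"slide": [0.001, 0, 0], "roll": 0}]}}

```text
t: 10.3
eef_pos: [581.1, 10.3, 41.7]
tcp_rot: [3.142, -0.0, 1.731]
ft_force: [0.4, -0.3, -0.2]
opening: 0.403
grip_force: 0.0
```

>>> {"method": "step_arm", "body": {"increments": [{"slide": [0.001, 0, 0], "roll": 0}, {"slide": [0.001, 0, 0], "roll": 0}]}}

```text
t: 10.55
eef_pos: [581.0, 11.2, 41.6]
tcp_rot: [3.142, -0.0, 1.731]
ft_force: [0.2, 0.1, -0.2]
opening: 0.403
grip_force: 0.2
```

Run:
```python
from h import *
go(576,-81,41)
s=imaging.read_camera("side")
cv2.imwrite("pics/p2.png",cv2.resize(s["color"][135:225,205:330][:,:,::-1],(750,540),interpolation=cv2.INTER_CUBIC))
```

```text
t 10.55 pos [581.   11.2  41.6] loader XYz 575.6 -79.8 rpy [ 3.1416e+00 -1.0000e-04  1.7307e+00] slide [-0.0012  0.0004  0.0006] roll 0.0029 F [ 0.19  0.13 -0.2 ] j [-0.09  0.65  1.82  0.    0.67 -0.25]
```

View pics/p2.png

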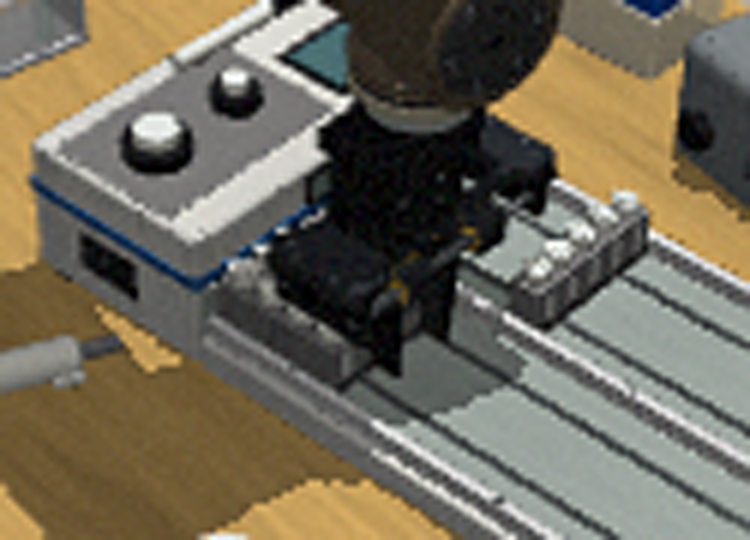

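The row is nearly at the stop, with its front end at about (215, 295). Continuing in small steps.

>>> {"method": "step_arm", "body": {"increments": [{"slide": [0.001, 0, 0], "roll": 0}, {"slide": [0.002, 0, 0], "roll": 0}]}}

```text
t: 10.85
eef_pos: [581.0, 11.8, 41.7]
tcp_rot: [3.141, 0.002, 1.732]
ft_force: [0.7, -17.6, -0.2]
opening: 0.401
grip_force: 8.8
```

>>> {"method": "step_arm", "body": {"increments": [{"slide": [0.001, 0, 0], "roll": 0}, {"slide": [0.002, 0, 0], "roll": 0}]}}

```text
t: 11.1
eef_pos: [581.1, 11.9, 41.8]
tcp_rot: [3.141, 0.004, 1.732]
ft_force: [0.2, -32.6, -0.1]
opening: 0.402
grip_force: 16.2
```

>>> {"method": "step_arm", "body": {"increments": [{"slide": [0.001, 0, 0], "roll": 0}, {"slide": [0.002, 0, 0], "roll": 0}]}}

```text
t: 11.35
eef_pos: [581.1, 12.0, 41.9]
tcp_rot: [3.14, 0.006, 1.732]
ft_force: [0.5, -46.7, -1.1]
opening: 0.4
grip_force: 23.6
```

The row is hard against the stop: the tool stalls at y≈12 while the force climbs. Those last batched steps went past "gentle" (47 N), so I'm relieving it slowly now.

>>> {"method": "step_arm", "body": {"increments": [{"slide": [-0.003, 0, 0], "roll": 0}, {"slide": [-0.006, 0, 0], "roll": 0}, {"slide": [-0.01, 0, 0], "roll": 0}, {"slide": [-0.02, 0, 0], "roll": 0}, {"slide": [-0.035, 0, 0], "roll": 0}]}}

```text
t: 11.98
eef_pos: [585.7, -17.9, 41.7]
tcp_rot: [3.142, -0.0, 1.732]
ft_force: [-0.4, 0.3, -0.1]
opening: 0.4
grip_force: 0.0
```

>>> {"method": "step_arm", "body": {"increments": [{"slide": [-0.005, 0, -0.03], "roll": 0}, {"slide": [-0.005, 0, -0.07], "roll": 0}, {"slide": [-0.005, 0, -0.11], "roll": 0}, {"slide": [-0.005, 0, -0.15], "roll": 0}, {"slide": [-0.005, 0, -0.16], "roll": 0}], "fingers": 0}}

```text
t: 12.6
eef_pos: [587.2, -23.2, 204.1]
tcp_rot: [3.138, 0.001, 1.73]
ft_force: [0.6, -0.3, -1.1]
opening: 0.003
grip_force: 0.0
```

Run:
```python
from h import *
go(548,106,160)
s=imaging.read_camera("side")
cv2.imwrite("pics/p3.png",cv2.resize(s["color"][135:225,205:330][:,:,::-1],(750,540),interpolation=cv2.INTER_CUBIC))
```

```text
t 12.6 pos [587.2 -23.2 204.1] loader XYz 576.3 -114.8 rpy [3.1378e+00 1.1000e-03 1.7304e+00] slide [ 0.2209 -0.0279  0.0437] roll 0.0026 F [ 0.61 -0.28 -1.1 ] j [-0.15  0.45  1.67  0.    1.02 -0.31]
```

View pics/p3.png

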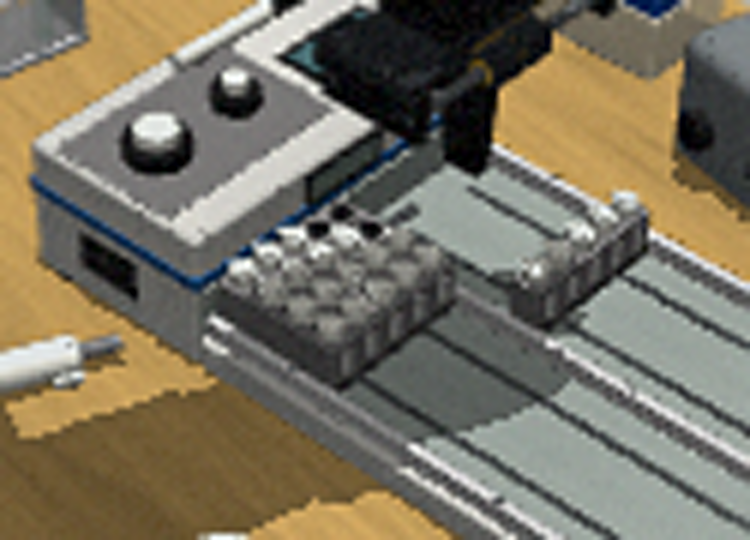

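The row stands closed up and square against the head at (215–455, 215–385), and the other racks are untouched. Next is the start key (156, 132).

>>> {"method": "step_arm", "body": {"increments": [{"slide": [0.05, -0.0063, 0], "roll": 0}, {"slide": [0.1, -0.0126, 0], "roll": 0}, {"slide": [0.15, -0.019, 0], "roll": 0}, {"slide": [0.2, -0.0253, 0], "roll": 0}, {"slide": [0.221, -0.0279, 0], "roll": 0}]}}

```text
t: 13.28
eef_pos: [522.4, 193.1, 200.2]
tcp_rot: [-3.139, -0.0, 1.733]
ft_force: [-0.0, 0.9, 0.8]
opening: 0.006
grip_force: 0.0
```

>>> {"method": "step_arm", "body": {"increments": [{"slide": [0, 0, 0.02], "roll": 0}, {"slide": [0, 0, 0.04], "roll": 0}, {"slide": [0, 0, 0.06], "roll": 0}, {"slide": [0, 0, 0.065], "roll": 0}]}}

```text
t: 13.78
eef_pos: [522.8, 190.8, 134.5]
tcp_rot: [-3.138, 0.0, 1.731]
ft_force: [1.0, 0.5, 0.5]
opening: 0.006
grip_force: 0.0
```

Run:
```python
from h import *
go(548.4,105.8,125)
s=imaging.read_camera("side")
cv2.imwrite("pics/p4.png",cv2.resize(s["color"][120:210,195:320][:,:,::-1],(750,540),interpolation=cv2.INTER_CUBIC))
```

```text
t 13.775 pos [522.8 190.8 134.5] loader XYz 546.2 106.7 rpy [-3.1379e+00  2.0000e-04  1.7306e+00] slide [-0.0009  0.0022  0.0095] roll 0.0027 F [0.96 0.51 0.53] j [0.23 0.49 1.81 0.   0.84 0.07]
```

View pics/p4.png

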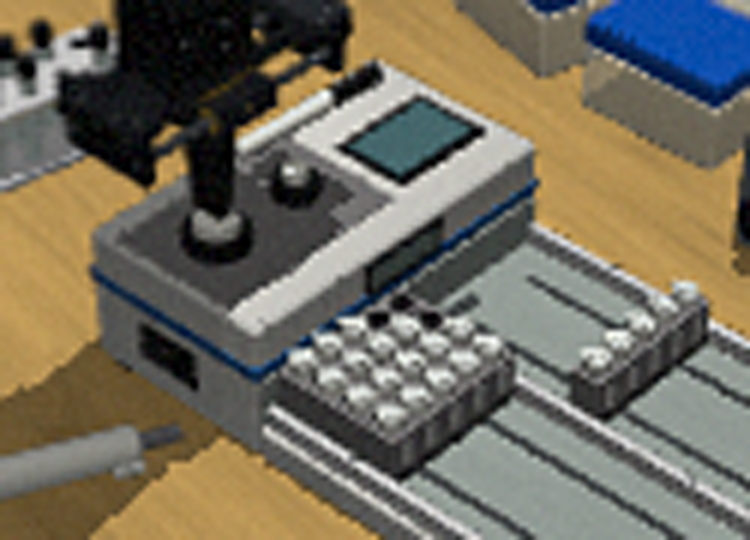

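The closed fingers are centred over the start key at (217, 220), clear of the stop key at (297, 175). I'll lower in small steps.

>>> {"method": "step_arm", "body": {"increments": [{"slide": [0, 0.002, 0.003], "roll": 0}, {"slide": [0, 0.002, 0.006], "roll": 0}, {"slide": [0, 0.002, 0.006], "roll": 0}]}}

```text
t: 14.2
eef_pos: [525.7, 191.6, 130.8]
tcp_rot: [3.141, -0.0, 1.731]
ft_force: [-0.5, 0.2, -0.2]
opening: 0.006
grip_force: 0.0
```

>>> {"method": "step_arm", "body": {"increments": [{"slide": [0, 0, 0.001], "roll": 0}, {"slide": [0, 0, 0.002], "roll": 0}, {"slide": [0, 0, 0.002], "roll": 0}]}}

```text
t: 14.58
eef_pos: [525.6, 191.6, 128.6]
tcp_rot: [3.142, -0.0, 1.731]
ft_force: [-0.2, 0.5, -0.0]
opening: 0.004
grip_force: 0.0
```

>>> {"method": "step_arm", "body": {"increments": [{"slide": [0, 0, 0.001], "roll": 0}, {"slide": [0, 0, 0.002], "roll": 0}, {"slide": [0, 0, 0.002], "roll": 0}]}}

```text
t: 14.95
eef_pos: [525.7, 191.7, 126.7]
tcp_rot: [3.141, -0.0, 1.731]
ft_force: [0.1, 0.4, 1.6]
opening: 0.007
grip_force: 1.0
```

>>> {"method": "step_arm", "body": {"increments": [{"slide": [0, 0, 0.001], "roll": 0}, {"slide": [0, 0, 0.002], "roll": 0}, {"slide": [0, 0, 0.003], "roll": 0}, {"slide": [0, 0, 0.003], "roll": 0}]}}

```text
t: 15.45
eef_pos: [525.7, 191.6, 123.7]
tcp_rot: [3.141, -0.0, 1.731]
ft_force: [-0.1, -0.0, 3.7]
opening: 0.006
grip_force: 1.9
```

>>> {"method": "step_arm", "body": {"increments": [{"slide": [0, 0, 0.001], "roll": 0}, {"slide": [0, 0, 0.002], "roll": 0}, {"slide": [0, 0, 0.002], "roll": 0}]}}

```text
t: 15.82
eef_pos: [525.7, 191.7, 121.8]
tcp_rot: [3.141, -0.0, 1.731]
ft_force: [-0.8, 0.7, 6.5]
opening: 0.004
grip_force: 2.9
```

>>> {"method": "step_arm", "body": {"increments": [{"slide": [0, 0, 0.0005], "roll": 0}, {"slide": [0, 0, 0.001], "roll": 0}, {"slide": [0, 0, 0.001], "roll": 0}]}}

```text
t: 16.2
eef_pos: [525.7, 191.7, 121.6]
tcp_rot: [3.141, -0.0, 1.731]
ft_force: [-4.0, -1.1, 15.4]
opening: 0.003
grip_force: 7.6
```

The key is fully down: it bottoms at 121.6 mm and the force jumps to 15 N. Retreating.

>>> {"method": "step_arm", "body": {"increments": [{"slide": [0, 0, -0.004], "roll": 0}, {"slide": [0, 0, -0.012], "roll": 0}, {"slide": [0, 0, -0.035], "roll": 0}, {"slide": [0, 0, -0.07], "roll": 0}, {"slide": [0, 0, -0.09], "roll": 0}]}}

```text
t: 16.82
eef_pos: [525.7, 191.7, 212.1]
tcp_rot: [3.141, -0.0, 1.731]
ft_force: [0.4, 0.4, 0.2]
opening: 0.007
grip_force: 0.0
```

>>> {"method": "step_arm", "body": {"increments": [{"slide": [0.03, 0, 0], "roll": 0}, {"slide": [0.07, 0, 0], "roll": 0}, {"slide": [0.11, 0, 0], "roll": 0}, {"slide": [0.13, 0, 0], "roll": 0}, {"slide": [0.13, 0, 0], "roll": 0}]}}

```text
t: 17.45
eef_pos: [504.5, 320.5, 210.4]
tcp_rot: [-3.141, 0.0, 1.733]
ft_force: [0.2, 0.6, 1.4]
opening: 0.003
grip_force: 0.0
```

Run:
```python
from h import *
s=imaging.read_camera("top");print(state()["ft_force"],state()["t"])
cv2.imwrite("pics/p5.png",cv2.resize(s["color"][110:220,150:360][:,:,::-1],(800,419),interpolation=cv2.INTER_CUBIC))
```

```text
[0.21221604 0.45854747 0.56600827] 17.5
```

View pics/p5.png

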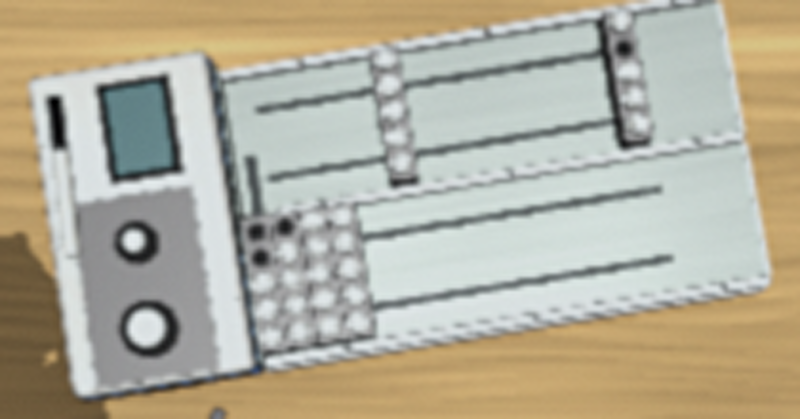

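The row is flush and square at the stop (245–375, 205–345). The finished racks, marker and stop key are where they were.

```bash
python3 -c "from cell import env;print(env.job_done())"
```

```text
the job is handed in; nothing more can be done
None
```

I pushed the row of four racks together and square up to the end stop, then pressed the start key fully down and released it, and handed the job in at 17.5 s; the push took about 2 N, but reached 47 N for a moment at the stop because I batched the last steps.

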